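# Turn the loose screw eye home with a bar

## Task

One of the two steel screw eyes on the wooden hanging batten is still loose and stands askew. Take the blue-handled steel bar, slide it through the loop of that eye and, with the bar and not with the fingers, turn the eye clockwise (seen from above) until it comes up against its stop, with its loop square to the batten like the other one. Leave the other eye as it is, then let go of the bar on the table or resting in the eye.

Things in the scene. Friction and masses are not known exactly. Their poses are not given: they have to be found in the camera images.
- bar_grip (a point): Centre of the turning bar's blue grip (80 x 18 x 18 mm, flat sides, two thin black bands), half-way up; the bar lies on the table. x axis along the bar towards its free end, z up. A round steel rod, 16 mm thick, leaves the grip 40 mm from here on the same axis and ends in a round nose 153 mm from here. About 160 g, balances at the grip.
- loose_loop (a point): Centre of the loose (askew) screw eye's loop: an upright short tube-like steel ring, 30 mm inside, 40 mm outside diameter, 18 mm wide along its hole, on a vertical shank. Centre 62 mm above the table, over the turning axis. x axis along the hole (level), z up; they turn with the eye. It stands 90 mm left or right of the batten's middle.
- loose_eye (a joint): Angle of the loose eye, rad: 0 is home at a solid stop, hole square across the batten; it starts at -0.95 to -0.65 and grows clockwise seen from above. Stiff (about 0.15 N m), stays where left. The loop is wider than the rod: the rod swings up to about 0.55 rad either way off the hole's direction before it takes the eye along.
- batten: Wooden batten, 300 x 60 x 22 mm, fixed to the table, carrying both eyes. Origin under its middle; y axis along its length (left to right), x axis across it, away from the robot. The table before it (robot side) is free.
- tight_loop (a point): Centre of the loop of the other, identical screw eye, already home and square, 180 mm from the loose one on the same batten. Axes as for loose_loop.
- tight_eye (a joint): Angle of the other eye, rad: 0 is home, where it stands and must stay; it would turn to negative values.
Mind the look-alikes: they are no part of the job. What is shaped like the part that bears bar_grip but yellow is not meant.

How it is judged:
On the way, in this order (a step that is already met when the one before it is completed fails the run):
1. the bar is through the loop of the loose eye, which is still askew (x of loose_loop in the frame of bar_grip between 0.04 and 0.143 m and y of loose_loop in the frame of bar_grip between -0.015 and 0.015 m and z of loose_loop in the frame of bar_grip between -0.015 and 0.015 m and value of joint loose_eye below -0.35 rad), for 0.1 s.
2. the eye has been turned home with the bar still through its loop (value of joint loose_eye above -0.2 rad and x of loose_loop in the frame of bar_grip between 0.03 and 0.16 m and distance between loose_loop and bar_grip below 0.165 m), for 0.1 s.
At the end, for the whole second after the job is handed in: The loose eye stands within 0.2 rad (11 degrees) of its stop and is at rest, the other eye is within 0.15 rad of home, and the bar, let go, lies on the table or rests in the eye (its grip's centre 0 to 100 mm above the table) (value of joint loose_eye above -0.2 rad and velocity of joint loose_eye between -0.1 and 0.1 rad/s and value of joint tight_eye above -0.15 rad and height (world z) of bar_grip between 0 and 0.1 m); the robot touches nothing.
It fails at once if the other eye is turned by more than 0.15 rad (value of joint tight_eye below -0.15 rad).
It fails at once if the loose eye is pushed with the fingers (more than 4 N) (contact force between the fingers and loose_eye above 4 N).
It also fails if it takes over 51 s, if anything falls off the work surface, if the arm or the gripper's body presses on something with over 40 N, if the wrist force passes 120 N, or if a joint passes its speed limit or range.

## Robot

A 6-joint arm with a two-finger parallel gripper is mounted at the origin on a cart in front of the work surface, level with it; the furniture and walls round the work are solid. World frame = base frame: x ahead of the robot, y to its left, z up, the work surface at z = 0. Lengths are in m, angles in rad, forces in N, time in s.
With the tool pointing down it reaches from about 0.225 to 0.875 m from the base axis. Payload 3.4 kg.
Tool frame: the origin (TCP) lies midway between the tips of the shut fingers; the grasp point (between the pads) lies 19 mm behind it (manip.pinch_z is the distance from the TCP to the grasp point, in m); z points along the fingers, y is the line along which they close (so a half turn about z gives the same grasp; the last joint's range is limited). The gripper opens to 85 mm and grips with 20 to 120 N. Pads are 22 mm wide; open, the fingers measure 114 mm over their backs; the gripper's body (76 mm by 85 mm) begins 54 mm behind the grasp point. The pads swing forward as they close: fully open they stand 13 mm farther back than shut.
Start: joints at [1.206, 0.276, 1.505, -0, 1.361, -0.121], TCP at [0.139, 0.558, 0.231] pointing down, gripper open.
Joint ranges: [-2.89, 2.89], [-0.75, 2.08], [0.22, 2.7], [-1.18, 4.32], [0.11, 2.71], [-2.7, 2.7]. Speed limits (rad/s): [2.57, 2.57, 3.14, 3.14, 3.14, 3.14].

## Interface

Orientations are given as a unit quaternion [w, x, y, z].
In Python, from rig import manip gives the robot as it stands.
- The arm moves only by the tool carry_out, never from a script. Its arguments are lists of equal length, an entry for each row: "delta_pos": the shift along the tool's x, y, z scaled (see below), a list of three; "turn": the turn, a rotation vector about the tool's x, y, z scaled (see below), a list of three; "claw": the closure, from -1 (fully open) to 1 (shut). A call has 1 to 12 rows; each row is the pose to reach, as a shift and turn from the pose commanded when the call began, along the tool's axes at that moment; what a row does not reach only later rows make up. The controller multiplies each number of a shift by 400 mm and each number of a turn by 30 degrees. A row lasts 1/10 s, in which the tool goes at most 50 mm and 8.59 degrees, less where a joint would pass 70% of its speed; a pose out of reach is approached as far as the arm can. A call with a number of a shift or a turn outside -1 to 1 is refused whole. A call with a gripper value outside its range is refused whole. The fingers move at their own pace and stop on an object; "force" is the grip in N (left out, the last holds). Time passes only in rows, so rows that repeat a pose let the fingers close. It gives the time, the measured TCP pose, the force, the opening and the grip force at its end, in the units of the state.
- manip.get_state(): the state, without advancing time (a new reading comes with each control period).
- manip.get_image(name): name is "side" or "top"; returns a dict with "image" (480x640x3 uint8, red, green, blue), "z_map" (480x640 float32, m along the optical axis (not along the pixel's ray), 0 where there is no reading), "fx", "fy", "cx", "cy" (pixels), "world_to_cam" (4x4, takes a point from world to camera coordinates). Camera axes: x right, y down, z forward; pixel columns grow to the right and rows downward; lengths in m; the calibration is good to about 2 mm. A picture is of the moment at which its call begins.
- manip.sign_off(): hands the job in; it is judged then, once.
Trained networks look in the newest picture that a camera, given by its name, has taken for a name from the list of things; names that differ only in an ending like _2 or _b are one class to them, and where a whole thing is asked for, a point or a joint stands for the part that bears it (a point fixed in the world has none). Each returns a list of dicts, best first, with "score" (0 to 1); they miss things now and then, are a little off and sometimes report something else, mostly with a low value. They report only what shows in the picture. A call takes as long as a camera call. They do not tell look-alikes from the thing itself.
- manip.spot_in(camera, query): "point" ([x, y, z] in m, in world coordinates, good to about 4 mm: the middle of the surface that is visible of it).
- manip.place_of(camera, query): "point" ([x, y, z] in m, in world coordinates, good to about 4 mm: a listed point, or the origin of a listed thing).
The state is a dict: "clock": time; "qpos": joint angles; "qd": joint speeds; "effort": joint torques, N m; "position": TCP position; "ee_rot": TCP orientation; "contact_force": force on the tool from outside, world axes, zero at the start; "moment": the same for the moment, N m; "width": finger opening in m; "gripper_force": force on a finger pad.
Only numpy, scipy, OpenCV 4.12 (cv2) and the standard library are available. Lean on these libraries where they do the work, as an engineer would, in place of code of your own. Each camera call takes 0.05 s, during which the arm holds its last target. There are 200 camera calls.

## Working session

There is one attempt and no reset: what is moved stays moved. The work goes in short steps, Python scripts to look and compute and a tool call to move; the robot and the scene stay as the last step left them, time stands still between calls to the robot, and variables do not carry over. Pictures are saved under pics/ and viewed, at most 10 in all, crops included, and the job is handed in when it is done.

Besides the shell and the picture viewer there is one more tool, called after "Request:" as name(argument=value, ...) on one line, values as JSON. carry_out: Moves the arm, as the interface text tells. Shifts and turns lie within -1 to 1; 1 stands for 400 mm of shift or 30 degrees of turn. Its arguments: {"type":"object","properties":{"delta_pos":{"type":"array","items":{"type":"array","items":{"type":"number","minimum":-1,"maximum":1}}},"turn":{"type":"array","items":{"type":"array","items":{"type":"number","minimum":-1,"maximum":1}}},"claw":{"type":"array","items":{"type":"number"}},"force":{"type":"number"}},"required":["delta_pos","turn","claw"]}

```bash
mkdir -p pics
cat > h.py <<'E'
import numpy as np, cv2
from rig import manip
from scipy.spatial.transform import Rotation as R
def cloud(d):
    z=d["z_map"]; v,u=np.mgrid[:480,:640]
    P=np.stack([(u-d["cx"])/d["fx"]*z,(v-d["cy"])/d["fy"]*z,z],-1)
    T=np.linalg.inv(d["world_to_cam"]); return P@T[:3,:3].T+T[:3,3]
def snap(c,n=None):
    d=manip.get_image(c)
    if n: cv2.imwrite("pics/"+n,d["image"][:,:,::-1])
    return d
def rel(target_pos=None,yaw=None):
    s=manip.get_state(); q=s["ee_rot"]; return s["position"],R.from_quat([q[1],q[2],q[3],q[0]])
E
python3 - <<'E'
from h import *
for c in("top","side"):
    d=snap(c,c+"0.png"); np.savez(c+"0",**d)
    for q in("bar_grip","loose_loop","tight_loop","batten"):
        print(c,q,[(np.round(r["point"],3).tolist(),round(r["score"],2)) for r in manip.place_of(c,q)])
p,r=rel();print(p,r.as_matrix().round(3),manip.get_state()["clock"])
E
```

```text
top bar_grip [([0.42, -0.211, 0.012], 0.85), ([0.324, 0.076, 0.009], 0.82)]
top loose_loop [([0.645, -0.029, 0.064], 0.75)]
top tight_loop [([0.618, 0.149, 0.065], 0.6)]
top batten [([0.632, 0.067, -0.003], 0.75)]
side bar_grip [([0.421, -0.208, 0.006], 0.97), ([0.322, 0.071, 0.008], 0.56)]
side loose_loop [([0.647, -0.03, 0.065], 0.65)]
side tight_loop [([0.621, 0.152, 0.06], 0.97)]
side batten [([0.628, 0.063, -0.002], 0.7), ([0.646, -0.031, 0.065], 0.69), ([0.618, 0.152, 0.061], 0.3)]
[0.13881976 0.55800051 0.23127754] [[-0.97   0.241 -0.   ]
 [ 0.241  0.97  -0.   ]
 [ 0.    -0.    -1.   ]] 0.5
```

View pics/top0.png

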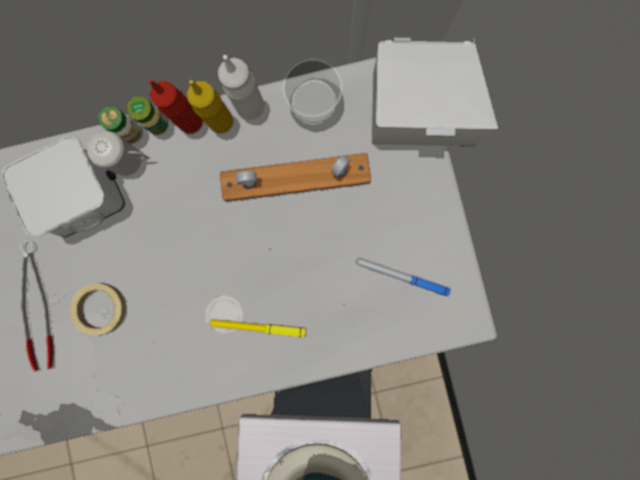

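View pics/side0.png

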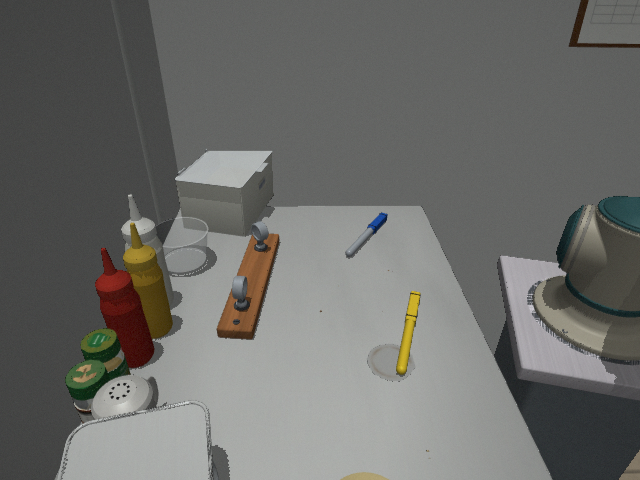

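The top view shows the batten with the askew eye at about (341,166) and the square one at (246,179). The blue bar runs from its nose at (358,262) to its grip at (431,286), and the yellow look-alike is at (258,328). The loose eye is the right-hand one. Next I refine these positions from the depth map.

Run:
```python
from h import *
for c in("top","side"):
    d=dict(np.load(c+"0.npz")); W=cloud(d); im=cv2.cvtColor(d["image"],cv2.COLOR_RGB2HSV); ok=d["z_map"]>0
    x,y,z=W[...,0],W[...,1],W[...,2]
    b=ok&(im[...,0]>100)&(im[...,0]<130)&(im[...,1]>150)&(abs(x-.42)<.1)&(abs(y+.21)<.1)
    al=ok&(z>.008)&(z<.03)&(x>.35)&(x<.56)&(y<-.03)&(y>-.3)
    for n,m in(("blue",b),("bar",al)):
        P=W[m]; ce=P.mean(0); v=np.linalg.svd(P[:,:2]-ce[:2],full_matrices=False)[2][0]; v=v*np.sign(v[1]); t=(P[:,:2]-ce[:2])@v
        print(c,n,m.sum(),ce.round(4),"yaw",np.arctan2(v[1],v[0]).round(3),"ends",(ce[:2]+v*t.min()).round(4),(ce[:2]+v*t.max()).round(4),"ztop",np.percentile(P[:,2],90).round(4))
    for n,(a,e) in {"loose":(.646,-.03),"tight":(.619,.151)}.items():
        m=ok&(z>.048)&(z<.09)&(np.hypot(x-a,y-e)<.03); P=W[m]; ce=P.mean(0)
        v=np.linalg.svd(P[:,:2]-ce[:2],full_matrices=False)[2][0]
        print(c,n,m.sum(),ce.round(4),"mid",((P.min(0)+P.max(0))/2).round(4),"plane yaw",np.arctan2(v[1],v[0]).round(3),"zmax",P[:,2].max().round(4))
```

```text
top blue 270 [ 0.4208 -0.2101  0.0178] yaw 1.266 ends [ 0.4097 -0.2452] [ 0.432  -0.1745] ztop 0.0198
top bar 843 [ 0.4358 -0.1592  0.0161] yaw 1.265 ends [ 0.408  -0.2474] [ 0.4658 -0.064 ] ztop 0.0189
top loose 223 [ 0.6404 -0.0259  0.0745] mid [ 0.6417 -0.0264  0.0666] plane yaw 2.452 zmax 0.0851
top tight 238 [0.6145 0.1497 0.0727] mid [0.6154 0.1509 0.0664] plane yaw -1.378 zmax 0.0847
side blue 171 [ 0.4185 -0.2046  0.0152] yaw 1.272 ends [ 0.407  -0.2418] [ 0.4295 -0.1688] ztop 0.0188
side bar 422 [ 0.4375 -0.1484  0.0152] yaw 1.266 ends [ 0.4081 -0.242 ] [ 0.4649 -0.0614] ztop 0.0183
side loose 252 [ 0.6417 -0.0211  0.0667] mid [ 0.6434 -0.0228  0.0655] plane yaw 2.591 zmax 0.0828
side tight 306 [0.6139 0.1601 0.0693] mid [0.6154 0.1551 0.0652] plane yaw 1.539 zmax 0.0823
```

Request:
carry_out(delta_pos=[[-0.57,-0.84,0],[-0.57,-0.84,0],[-0.57,-0.84,0],[-0.57,-0.84,0],[-0.57,-0.84,0],[-0.57,-0.84,0],[-0.57,-0.84,0],[-0.57,-0.84,0],[-0.57,-0.84,0],[-0.57,-0.84,0]], turn=[[0,0,1],[0,0,1],[0,0,1],[0,0,1],[0,0,1],[0,0,1],[0,0,1],[0,0,1],[0,0,1],[0,0,1]], claw=[-1,-1,-1,-1,-1,-1,-1,-1,-1,-1], force=100)

```text
clock: 1.5
position: [0.2795, 0.1759, 0.2316]
ee_rot: [0.0, 0.377, 0.926, 0.0]
contact_force: [-1.1, -0.0, -0.2]
width: 0.0856
gripper_force: 0.0
```

```bash
cat >> h.py <<'E'
def go(x,y,z,yaw):
    "shift/turn numbers from measured pose to TCP target, tool down, tool x at yaw"
    p,r=rel(); M=r.as_matrix(); c,s=np.cos(yaw),np.sin(yaw)
    T=np.array([[c,s,0],[s,-c,0],[0,0,-1.]])
    st=manip.get_state()
    print("pos",p.round(4),"yaw",np.arctan2(M[1,0],M[0,0]).round(3),"t",st["clock"],"w",st["width"],"F",np.round(st["contact_force"],1),
     "shift",(M.T@(np.array([x,y,z])-p)/.4).round(4),"turn",(R.from_matrix(M.T@T).as_rotvec()/np.radians(30)).round(3))
E
python3 -c "
from h import *
go(.42,-.209,.12,1.266)"
```

```text
pos [0.2795 0.1759 0.2316] yaw 2.369 t 1.5 w 0.08560432238183117 F [-1.1 -0.  -0.2] shift [-0.923  -0.4442  0.2784] turn [ 2.000e-03 -1.000e-03  2.107e+00]
```

Request:
carry_out(delta_pos=[[-0.923,-0.444,0.278],[-0.923,-0.444,0.278],[-0.923,-0.444,0.278],[-0.923,-0.444,0.278],[-0.923,-0.444,0.278],[-0.923,-0.444,0.278],[-0.923,-0.444,0.278],[-0.923,-0.444,0.278],[-0.923,-0.444,0.278],[-0.923,-0.444,0.278],[-0.923,-0.444,0.278],[-0.923,-0.444,0.278]], turn=[[0,0,1],[0,0,1],[0,0,1],[0,0,1],[0,0,1],[0,0,1],[0,0,1],[0,0,1],[0,0,1],[0,0,1],[0,0,1],[0,0,1]], claw=[-1,-1,-1,-1,-1,-1,-1,-1,-1,-1,-1,-1])

```text
clock: 2.7
position: [0.4214, -0.2049, 0.1201]
ee_rot: [-0.001, 0.601, 0.8, 0.0]
contact_force: [0.2, 0.7, -0.0]
width: 0.0853
gripper_force: 0.0
```

Request:
carry_out(delta_pos=[[0,0,0],[0,0,0],[0,0,0],[0,0,0],[0,0,0]], turn=[[0,0,1],[0,0,1],[0,0,1],[0,0,1],[0,0,1]], claw=[-1,-1,-1,-1,-1])

```text
clock: 3.2
position: [0.4213, -0.2054, 0.1207]
ee_rot: [0.0, 0.787, 0.617, 0.0]
contact_force: [0.2, 0.1, -0.5]
width: 0.0855
gripper_force: 0.0
```

```bash
python3 -c "
from h import *
go(.42,-.209,.003,1.266)"
```

```text
pos [ 0.4213 -0.2054  0.1207] yaw 1.329 t 3.2 w 0.0854756867897851 F [ 0.2  0.1 -0.5] shift [-0.0095 -0.0012  0.2943] turn [ 0.001 -0.     0.121]
```

Request:
carry_out(delta_pos=[[-0.01,-0.001,0.1],[-0.01,-0.001,0.2],[-0.01,-0.001,0.27],[-0.01,-0.001,0.291],[-0.01,-0.001,0.291],[-0.01,-0.001,0.291],[-0.01,-0.001,0.291],[-0.01,-0.001,0.291],[-0.01,-0.001,0.291],[-0.01,-0.001,0.291],[-0.01,-0.001,0.291],[-0.01,-0.001,0.291]], turn=[[0,0,0.121],[0,0,0.121],[0,0,0.121],[0,0,0.121],[0,0,0.121],[0,0,0.121],[0,0,0.121],[0,0,0.121],[0,0,0.121],[0,0,0.121],[0,0,0.121],[0,0,0.121]], claw=[-1,-1,-1,-1,-1,1,1,1,1,1,1,1], force=100)

```text
clock: 4.4
position: [0.4203, -0.2113, 0.0047]
ee_rot: [0.001, 0.807, 0.591, 0.0]
contact_force: [-0.8, 1.6, 8.1]
width: 0.0149
gripper_force: 98.3
```

Request:
carry_out(delta_pos=[[0,0,0],[0,0,0],[0,0,0],[0,0,0]], turn=[[0,0,0],[0,0,0],[0,0,0],[0,0,0]], claw=[1,1,1,1])

```text
clock: 4.8
position: [0.4203, -0.2112, 0.0047]
ee_rot: [0.001, 0.807, 0.591, 0.0]
contact_force: [-1.4, 1.0, 7.3]
width: 0.0155
gripper_force: 98.3
```

```bash
python3 -c "
from h import *
go(.42,-.209,.056,1.266)"
```

```text
pos [ 0.4203 -0.2112  0.0047] yaw 1.264 t 4.8 w 0.01554499004880091 F [-1.4  1.   7.3] shift [ 0.005  -0.0023 -0.1283] turn [ 0.002  0.    -0.004]
```

Request:
carry_out(delta_pos=[[0,0,-0.07],[0,0,-0.134],[0,0,-0.134],[0.06,0.1,-0.134],[0.137,0.216,-0.134],[0.137,0.216,-0.134],[0.137,0.216,-0.134],[0.137,0.216,-0.134],[0.137,0.216,-0.134]], turn=[[0,0,0],[0,0,0],[0,0,0.2],[0,0,0.4],[0,0,0.6],[0,0,0.696],[0,0,0.696],[0,0,0.696],[0,0,0.696]], claw=[1,1,1,1,1,1,1,1,1], force=110)

```text
clock: 5.7
position: [0.5173, -0.1847, 0.0569]
ee_rot: [-0.001, 0.901, 0.435, -0.001]
contact_force: [-0.8, -0.7, -1.3]
width: 0.0151
gripper_force: 108.4
```

Run:
```python
from h import *
from h import cloud
a=[]
for c in("top","side"):
    d=snap(c); W=cloud(d); x,y,z=W[...,0],W[...,1],W[...,2]; ok=d["z_map"]>0
    a.append(cv2.resize(d["image"][100:340,220:460] if c=="top" else d["image"][180:360,180:420],(400,400 if c=="top" else 300)))
    m=ok&(z>.045)&(z<.085)&(x>.53)&(x<.625)&(y>-.2)&(y<-.04); P=W[m]
    if m.sum()>20:
        v=np.linalg.svd(P-P.mean(0),full_matrices=False)[2][0]; v*=np.sign(v[0])
        print(c,m.sum(),P.mean(0).round(4),"axis",v.round(3),"yaw",np.arctan2(v[1],v[0]).round(3),"nose",P[(P@v).argmax()].round(4),"z top",np.percentile(P[:,2],90).round(4))
    for q in("loose_loop","bar_grip"): print(c,q,[(np.round(r["point"],3).tolist(),round(r["score"],2)) for r in manip.place_of(c,q)])
a[1]=cv2.copyMakeBorder(a[1],0,100,0,0,cv2.BORDER_CONSTANT)
cv2.imwrite("pics/pre.png",np.hstack(a)[:,:,::-1]); go(.519,-.185,.058,.9)
```

```text
top 597 [ 0.5705 -0.1155  0.067 ] axis [ 0.617  0.787 -0.017] yaw 0.906 nose [ 0.6128 -0.0639  0.0636] z top 0.0701
top loose_loop [([0.648, -0.025, 0.061], 0.61)]
top bar_grip [([0.327, 0.072, 0.009], 0.86)]
side 437 [ 0.5685 -0.1159  0.0659] axis [ 0.582  0.812 -0.046] yaw 0.949 nose [ 0.6131 -0.0615  0.0627] z top 0.0705
side loose_loop [([0.644, -0.029, 0.063], 0.82)]
side bar_grip [([0.324, 0.072, 0.01], 0.95), ([0.518, -0.183, 0.059], 0.65)]
pos [ 0.5186 -0.1851  0.0574] yaw 0.899 t 6.0 w 0.014781729326563627 F [-0.2 -0.1 -2.2] shift [ 0.0009  0.0006 -0.0015] turn [ 0.    -0.    -0.002]
```

View pics/pre.png

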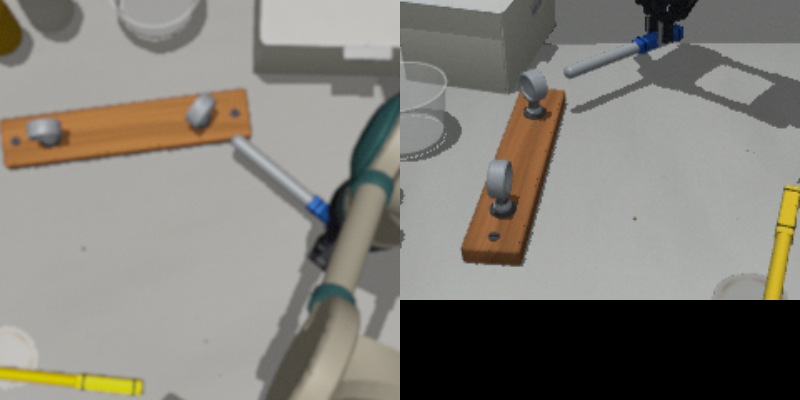

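The bar is level and points at the loop. In the top crop the nose is at about (238,142) and the loop at (202,110). I'm inserting it now.

Request:
carry_out(delta_pos=[[0.05,0,0],[0.1,0,0],[0.13,0,0],[0.16,0,0],[0.18,0,0],[0.18,0,0]], turn=[[0,0,0],[0,0,0],[0,0,0],[0,0,0],[0,0,0],[0,0,0]], claw=[1,1,1,1,1,1])

```text
clock: 6.6
position: [0.5643, -0.1279, 0.0573]
ee_rot: [0.0, 0.9, 0.435, 0.0]
contact_force: [-0.0, 0.5, -2.5]
width: 0.015
gripper_force: 108.4
```

Run:
```python
from h import *
a=[]
for c in("top","side"):
    d=snap(c)
    a.append(cv2.resize(d["image"][110:230,280:400] if c=="top" else d["image"][190:280,210:330],(400,400 if c=="top" else 300),interpolation=cv2.INTER_CUBIC))
a[1]=cv2.copyMakeBorder(a[1],0,100,0,0,cv2.BORDER_CONSTANT)
cv2.imwrite("pics/ins.png",np.hstack(a)[:,:,::-1]); go(.582,-.106,.058,.9)
```

```text
pos [ 0.5635 -0.1286  0.0572] yaw 0.9 t 6.7 w 0.014863069288636496 F [-0.2 -0.2 -1.6] shift [ 0.073   0.0012 -0.0021] turn [-0.001  0.001 -0.   ]
```

View pics/ins.png

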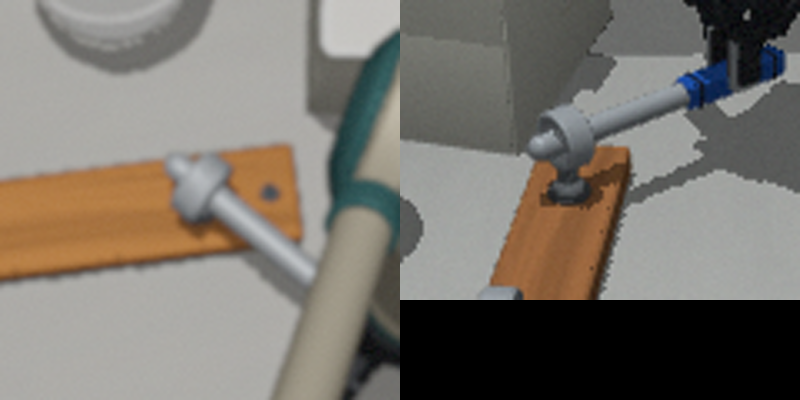

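The side crop shows the nose at about (540,148), out past the ring and well centred. I push it in 28 mm further, then swing the bar.

Request:
carry_out(delta_pos=[[0.03,0,0],[0.06,0,0],[0.07,0,0],[0.07,0,0],[0.07,0,0]], turn=[[0,0,0],[0,0,0],[0,0,0],[0,0,0],[0,0,0]], claw=[1,1,1,1,1])

```text
clock: 7.2
position: [0.5811, -0.1064, 0.0572]
ee_rot: [-0.0, 0.9, 0.435, -0.0]
contact_force: [-0.3, 0.4, -2.0]
width: 0.0149
gripper_force: 108.4
```

Request:
carry_out(delta_pos=[[0.001,-0.022,0],[0.004,-0.044,0],[0.0086,-0.0654,0],[0.0152,-0.0864,0],[0.0237,-0.1067,0],[0.0237,-0.1067,0]], turn=[[0,0,0.167],[0,0,0.333],[0,0,0.5],[0,0,0.667],[0,0,0.833],[0,0,0.833]], claw=[1,1,1,1,1,1])

```text
clock: 7.8
position: [0.5525, -0.072, 0.0572]
ee_rot: [-0.0, 0.973, 0.23, -0.001]
contact_force: [0.6, 0.5, -1.9]
width: 0.0148
gripper_force: 108.7
```

Request:
carry_out(delta_pos=[[0.001,-0.022,0],[0.004,-0.044,0],[0.0086,-0.0654,0],[0.0152,-0.0864,0],[0.0237,-0.1067,0],[0.0237,-0.1067,0]], turn=[[0,0,0.167],[0,0,0.333],[0,0,0.5],[0,0,0.667],[0,0,0.833],[0,0,0.833]], claw=[1,1,1,1,1,1])

```text
clock: 8.4
position: [0.5428, -0.03, 0.0573]
ee_rot: [0.0, 1.0, 0.015, -0.0]
contact_force: [-1.1, 0.5, -1.5]
width: 0.0148
gripper_force: 108.7
```

Run:
```python
from h import *
from numpy import cos,sin
a=[]
for c in("top","side"):
    d=snap(c)
    a.append(cv2.resize(d["image"][110:230,260:380] if c=="top" else d["image"][190:280,210:330],(400,400 if c=="top" else 300),interpolation=cv2.INTER_CUBIC))
a[1]=cv2.copyMakeBorder(a[1],0,100,0,0,cv2.BORDER_CONSTANT)
cv2.imwrite("pics/t1.png",np.hstack(a)[:,:,::-1]); go(.644-.1*cos(-.4),-.028-.1*sin(-.4),.058,-.4)
```

```text
pos [ 0.5429 -0.0304  0.0572] yaw 0.03 t 8.5 w 0.01504449148786028 F [-1.2  1.8 -1.4] shift [ 0.0257 -0.1025 -0.0019] turn [-0.     0.001  0.822]
```

View pics/t1.png

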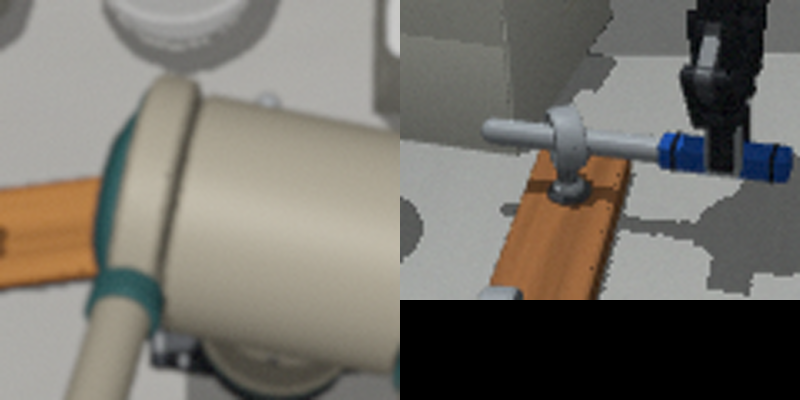

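The side crop shows the rod still through the ring at about (568,138), and the eye has begun to turn. I swing another 25°.

Request:
carry_out(delta_pos=[[0.001,-0.022,0],[0.004,-0.044,0],[0.0086,-0.0654,0],[0.0152,-0.0864,0],[0.0237,-0.1067,0],[0.0237,-0.1067,0],[0.0237,-0.1067,0]], turn=[[0,0,0.167],[0,0,0.333],[0,0,0.5],[0,0,0.667],[0,0,0.833],[0,0,0.833],[0,0,0.833]], claw=[1,1,1,1,1,1,1])

```text
clock: 9.2
position: [0.5509, 0.0125, 0.0571]
ee_rot: [-0.0, 0.979, -0.202, -0.001]
contact_force: [-1.1, 2.8, -1.2]
width: 0.0148
gripper_force: 108.8
```

```bash
cat > look.py <<'E'
from h import *
import sys
d=snap("side"); W=cloud(d); x,y,z=W[...,0],W[...,1],W[...,2]; ok=d["z_map"]>0
for n,(a,e) in {"loose":(.643,-.027),"tight":(.6165,.152)}.items():
    m=ok&(z>.07)&(z<.09)&(np.hypot(x-a,y-e)<.03); P=W[m]
    v=np.linalg.svd(P[:,:2]-P[:,:2].mean(0),full_matrices=False)[2][0]; v*=np.sign(v[1])
    print(n,m.sum(),P.mean(0).round(4),"hole yaw",(np.arctan2(v[1],v[0])-np.pi/2).round(3))
cv2.imwrite("pics/"+sys.argv[1],cv2.resize(d["image"][190:340,200:400],(800,600),interpolation=cv2.INTER_CUBIC)[:,:,::-1])
print(manip.get_state()["moment"]); go(.55,0,.058,-.4)
E
python3 look.py t2.png
```

```text
loose 105 [ 0.6416 -0.0174  0.0772] hole yaw 0.185
tight 167 [0.6149 0.1593 0.0774] hole yaw -0.065
[0.48688473 0.25877309 0.28400091]
pos [0.5509 0.0126 0.0572] yaw -0.407 t 9.25 w 0.01443143352143082 F [-2.2  3.1 -0.7] shift [ 0.0103  0.0297 -0.0021] turn [-0.     0.002 -0.013]
```

View pics/t2.png

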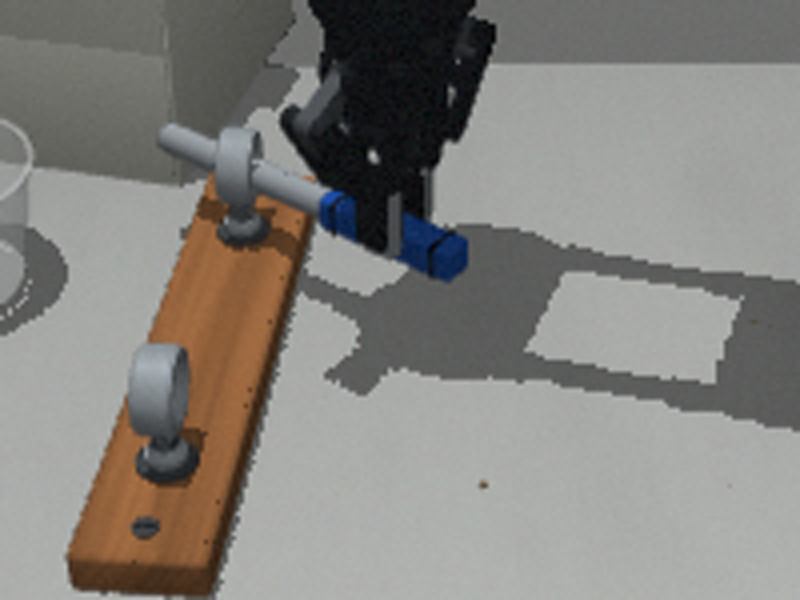

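The rod is through the loose ring at about (240,165), and that ring is nearly parallel to the tight one at (160,390). I keep turning in small steps until the force shows the stop.

Request:
carry_out(delta_pos=[[0.0003,-0.011,0],[0.001,-0.022,0],[0.001,-0.022,0]], turn=[[0,0,0.083],[0,0,0.167],[0,0,0.167]], claw=[1,1,1])

```text
clock: 9.55
position: [0.5541, 0.0196, 0.057]
ee_rot: [0.001, 0.97, -0.244, -0.001]
contact_force: [-4.0, -1.0, -1.1]
width: 0.015
gripper_force: 109.1
```

Request:
carry_out(delta_pos=[[0.0003,-0.011,0],[0.001,-0.022,0],[0.001,-0.022,0]], turn=[[0,0,0.083],[0,0,0.167],[0,0,0.167]], claw=[1,1,1])

```text
clock: 9.85
position: [0.5571, 0.0255, 0.0567]
ee_rot: [0.003, 0.959, -0.284, -0.002]
contact_force: [-6.5, -5.9, -1.1]
width: 0.0149
gripper_force: 110.4
```

```bash
python3 look.py t3.png
```

```text
loose 94 [ 0.6427 -0.0165  0.0766] hole yaw 0.862
tight 166 [0.6149 0.1593 0.0775] hole yaw -0.044
[-0.95097458  0.99423207  1.58280903]
pos [0.5571 0.0255 0.0567] yaw -0.576 t 9.9 w 0.015013392699230297 F [-5.4 -4.8 -0.2] shift [ 0.0197  0.0631 -0.0028] turn [ 0.014  0.005 -0.336]
```

View pics/t3.png

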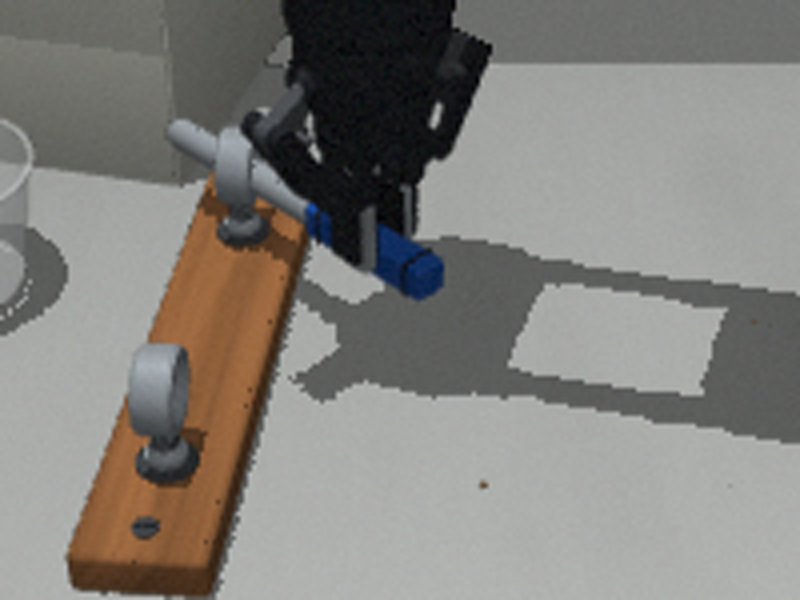

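The wrist moment rose from about 0.3 to 1.6 N m, so the eye is against its stop, and in the picture the loose ring at (238,165) is parallel to the tight one. Next I swing the bar back in line with the hole, within its play, so I can draw it out.

Request:
carry_out(delta_pos=[[0.001,0.022,0],[0.004,0.044,0],[0.0086,0.0654,0],[0.0152,0.0864,0],[0.0152,0.0864,0]], turn=[[0,0,-0.167],[0,0,-0.333],[0,0,-0.5],[0,0,-0.667],[0,0,-0.667]], claw=[1,1,1,1,1])

```text
clock: 10.4
position: [0.5468, -0.0054, 0.0576]
ee_rot: [-0.0, 0.993, -0.118, 0.001]
contact_force: [-0.4, 0.5, -2.0]
width: 0.0151
gripper_force: 108.8
```

Request:
carry_out(delta_pos=[[0.001,0.022,0],[0.004,0.044,0],[0.0086,0.0654,0],[0.0152,0.0864,0],[0.0152,0.0864,0]], turn=[[0,0,-0.167],[0,0,-0.333],[0,0,-0.5],[0,0,-0.667],[0,0,-0.667]], claw=[1,1,1,1,1])

```text
clock: 10.9
position: [0.5449, -0.04, 0.0575]
ee_rot: [0.0, 0.998, 0.056, 0.001]
contact_force: [0.5, -0.6, -3.0]
width: 0.0148
gripper_force: 108.8
```

```bash
python3 look.py t4.png; python3 -c "
from h import *
go(.644-.1*np.cos(.1),-.028-.1*np.sin(.1),.058,.1)"
```

```text
loose 106 [ 0.6421 -0.018   0.0771] hole yaw 0.152
tight 167 [0.6148 0.1593 0.0775] hole yaw -0.034
[-0.04441405  0.04556901 -0.0215694 ]
pos [ 0.5446 -0.0394  0.0574] yaw 0.11 t 10.95 w 0.01514513369189723 F [ 1.1 -0.5 -2.3] shift [ 0.0244 -0.0964 -0.0014] turn [-0.001 -0.003  0.975]
pos [ 0.5446 -0.0394  0.0574] yaw 0.11 t 10.95 w 0.01514513369189723 F [ 1.1 -0.5 -2.3] shift [ 0.0003 -0.0035 -0.0014] turn [-0.    -0.003  0.02 ]
```

View pics/t4.png

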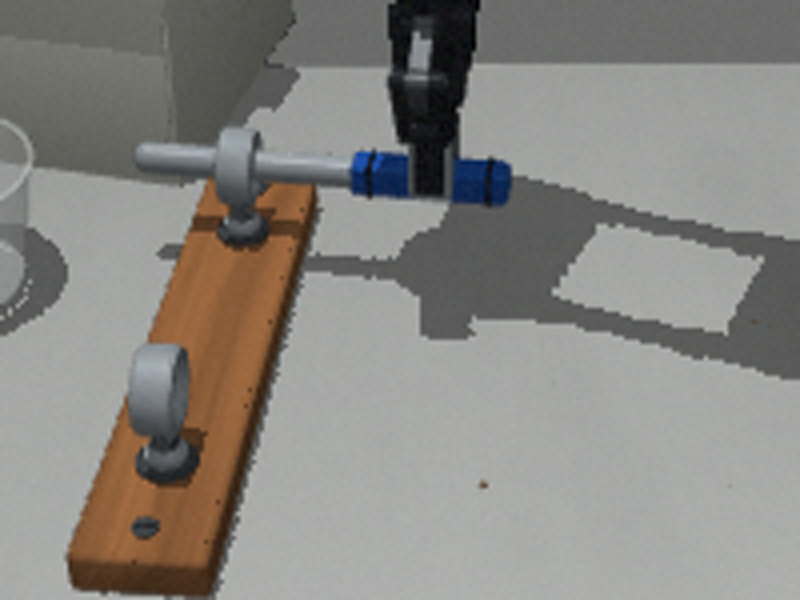

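The ring looks square, and the rod is straight in it with no load. I draw it out, lower it to the table and release.

Request:
carry_out(delta_pos=[[-0.06,0,0],[-0.12,0,0],[-0.18,0,0],[-0.25,0,0],[-0.35,0,0],[-0.4,0,0],[-0.4,0,0.06],[-0.4,0,0.11],[-0.4,0,0.13],[-0.4,0,0.131],[-0.4,0,0.131]], turn=[[0,0,0],[0,0,0],[0,0,0],[0,0,0],[0,0,0],[0,0,0],[0,0,0],[0,0,0],[0,0,0],[0,0,0],[0,0,0]], claw=[1,1,1,1,1,1,1,1,1,1,1])

```text
clock: 12.05
position: [0.3855, -0.0572, 0.0051]
ee_rot: [0.0, 0.998, 0.057, 0.001]
contact_force: [0.6, 0.2, -1.2]
width: 0.0151
gripper_force: 108.8
```

Request:
carry_out(delta_pos=[[0,0,0],[0,0,0],[0,0,0],[0,0,0],[0,0,-0.1],[0,0,-0.2],[0,0,-0.3],[-0.2,0,-0.4],[-0.25,0,-0.4],[-0.25,0,-0.4],[-0.25,0,-0.4]], turn=[[0,0,0],[0,0,0],[0,0,0],[0,0,0],[0,0,0],[0,0,0],[0,0,0],[0,0,0],[0,0,0],[0,0,0],[0,0,0]], claw=[-0.3,-0.3,-0.3,-0.3,-0.3,-0.3,-0.3,-0.3,-0.3,-0.3,-0.3])

```text
clock: 13.15
position: [0.2846, -0.0687, 0.1654]
ee_rot: [0.001, 0.998, 0.056, 0.001]
contact_force: [1.1, 0.1, 0.1]
width: 0.0555
gripper_force: 0.0
```

```bash
python3 look.py end.png
python3 - <<'E'
from h import *
d=snap("top"); W=cloud(d); x,y,z=W[...,0],W[...,1],W[...,2]; ok=d["z_map"]>0
for n,(a,e) in {"loose":(.643,-.027),"tight":(.6165,.152)}.items():
    P=W[ok&(z>.048)&(z<.09)&(np.hypot(x-a,y-e)<.03)]; v=np.linalg.svd(P[:,:2]-P[:,:2].mean(0),full_matrices=False)[2][0]; v*=np.sign(v[1])
    print(n,len(P),"hole yaw",(np.arctan2(v[1],v[0])-np.pi/2).round(3))
print([(np.round(r["point"],3).tolist(),round(r["score"],2)) for r in manip.place_of("side","bar_grip")])
cv2.imwrite("pics/endtop.png",cv2.resize(d["image"][120:360,200:520],(800,600))[:,:,::-1])
E
```

```text
loose 101 [ 0.6417 -0.0174  0.0774] hole yaw 0.036
tight 167 [0.6148 0.1597 0.0775] hole yaw 0.0
[-0.00602597  0.00121122 -0.01160486]
pos [ 0.2858 -0.0689  0.1652] yaw 0.113 t 13.2 w 0.05534111810594063 F [ 0.4 -0.3  0.1] shift [ 0.675  -0.0971  0.2696] turn [ 0.001 -0.005  0.98 ]
loose 239 hole yaw 0.134
tight 234 hole yaw 0.189
[([0.322, 0.07, 0.004], 0.71), ([0.387, -0.056, 0.005], 0.56)]
```

View pics/endtop.png

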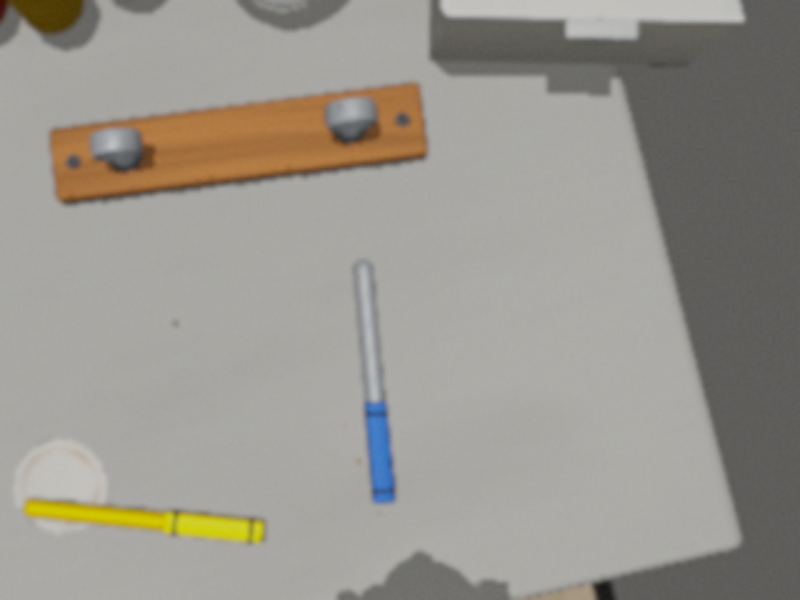

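View pics/end.png

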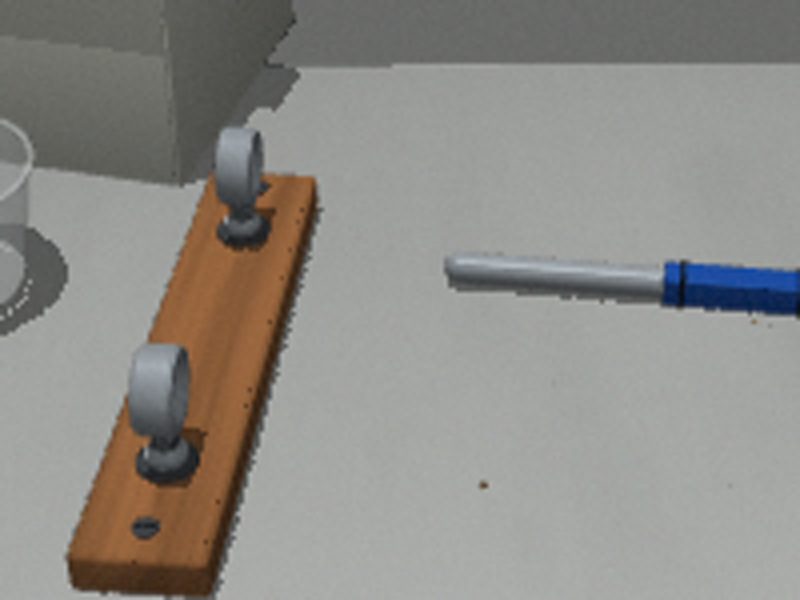

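Both eyes stand square: the measured hole yaws are 0.13 and 0.19 rad, against about 0.15 for the batten. The bar lies free on the table, with its grip at about (380,450) in the top crop. I'm handing in.

```bash
python3 -c "
from rig import manip
print(manip.sign_off())"
```

```text
the job is handed in; nothing more can be done
None
```

The loose eye was turned to its stop with the blue bar and now stands square like the other one, which was left as it was; the bar lies free on the table, and the job was handed in about 13 s into the 51 s limit with no verdict returned.

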